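# Set up a strip-cutting jig: seat the plate, hold the leg at its mark, shut the lever

### The arm

A 6-joint arm with a two-finger parallel gripper is mounted at the origin on the work surface. World frame = base frame: x ahead of the robot, y to its left, z up, the work surface at z = 0. Lengths are in m, angles in rad, forces in N, time in s.
With the tool pointing down it reaches from about 0.35 to 0.775 m from the base axis. Payload 5.5 kg.
Tool frame: the origin (TCP) lies midway between the tips of the shut fingers; the grasp point (between the pads) lies 19 mm behind it; z points along the fingers, y is the line along which they close (so a half turn about z gives the same grasp; the last joint's range is limited). The gripper opens to 85 mm and grips with 20 to 120 N. Pads are 22 mm wide; open, the fingers measure 114 mm over their backs; the gripper's body (76 mm by 85 mm) begins 54 mm behind the grasp point. The pads swing forward as they close: fully open they stand 13 mm farther back than shut.
Start: joints at [-1.468, 0.313, 0.046, 1.304, 0, 1.431], TCP at [0.138, -0.558, 0.231] pointing down, gripper open.
Joint ranges: [-2.76, 2.76], [-0.86, 1.69], [-1.03, 1.26], [-2.2, 2.34], [-1.47, 1.5], [-3.14, 3.14]. Speed limits (rad/s): [2.57, 2.57, 3.14, 3.14, 3.14, 3.14].

### API

Orientations are given as a unit quaternion [w, x, y, z].
In Python, from workcell import env gives the robot as it stands.
- The arm moves only by the tool move_arm, never from a script. Its argument "targets" is a list of rows, each a list of 3 entries, a list of its own where there are three numbers: the shift along the tool's x, y, z in mm, then the turn, a rotation vector about the tool's x, y, z in units of 10 degrees (1.0 is 10 degrees), then the closure, from -1 (fully open) to 1 (shut). In form: [[[dx, dy, dz], [ax, ay, az], gripper], ...]. A call has 1 to 5 rows; each row is the pose to reach, as a shift and turn from the pose commanded when the call began, along the tool's axes at that moment; what a row does not reach only later rows make up. A row lasts 1/8 s, in which the tool goes at most 62.5 mm and 10.7 degrees, less where a joint would pass 70% of its speed; a pose out of reach is approached as far as the arm can. A call with a gripper value outside its range is refused whole. The fingers move at their own pace and stop on an object; "squeeze" is the grip in N (left out, the last holds). Time passes only in rows, so rows that repeat a pose let the fingers close. It gives the time, the measured TCP pose, the force, the opening and the grip force at its end, in the units of the state.
- env.get_state(): the state, without advancing time (a new reading comes with each control period).
- env.read_camera(name): name is "scene" or "top" or "wrist"; returns a dict with "pixels" (480x640x3 uint8, red, green, blue), "fovy" (degrees; the focal length in pixels is half the picture's height over the tangent of half this angle, whatever the lens; pixels are square), "cx", "cy" (the principal point, pixels), "dist_coeffs" ([k1, k2, p1, p2, k3] as OpenCV has them; the pictures are not rectified), "extrinsics" (4x4, takes a point from world to camera coordinates); the wrist camera has in their place "mount" (4x4, takes a point from camera to tool coordinates, whose origin is the TCP and whose axes are the flange's). Camera axes: x right, y up, looking along -z (the intrinsics and any distortion apply to the point x, -y, -z); pixel columns grow to the right and rows downward; lengths in m; the calibration is good to about 2 mm. A picture is of the moment at which its call begins: read the wrist's pose just before it. There is no depth.
- env.hand_in(): hands the job in; it is judged then, once.
Trained networks look in a picture, given as the dict that the camera call returned (one of the last four; its "shot" number tells which), for a name from the list of things; names that differ only in an ending like _2 or _b are one class to them, and where a whole thing is asked for, a point or a joint stands for the part that bears it (a point fixed in the world has none). Each returns a list of dicts, best first, with "confidence" (0 to 1); they miss things now and then, are a little off and sometimes report something else, mostly with a low value. They report only what shows in the picture. A call takes as long as a camera call. They do not tell look-alikes from the thing itself.
- env.spot_in(thing, picture): "centre" ([x, y, z] in m, in world coordinates, good to about 4 mm: the middle of the surface that is visible of it).
- env.regions_of(thing, picture): "mask" (480x640 bool, what is visible of it).
- env.landmark_of(thing, picture): "centre" ([x, y, z] in m, in world coordinates, good to about 4 mm: a listed point, or the origin of a listed thing).
The state is a dict: "clock": time; "joint_pos": joint angles; "qvel": joint speeds; "tau": joint torques, N m; "tcp_pos": TCP position; "orientation": TCP orientation; "wrist_force": force on the tool from outside, world axes, zero at the start; "ft_torque": the same for the moment, N m; "finger_gap": finger opening in m; "grip_force": force on a finger pad.
Only numpy, scipy, OpenCV 4.12 (cv2) and the standard library are available. Lean on these libraries where they do the work, as an engineer would, in place of code of your own. Each camera call takes 0.05 s, during which the arm holds its last target. There are 200 camera calls.

### The job

Set up the strip-cutting jig: lower the loose guide plate over the jig's two pins until it lies flush on the board, and let go of it. Then, with the cam lever still open, push the spring-loaded sliding leg out until its pointer lines up with the fin of the marker clip, pause there a moment, and squeeze the cam lever fully shut towards the leg's upright post without letting the leg leave the mark. Finish while still holding the leg at the mark with the lever shut (the clamp does not bite yet, so the leg springs back if let go), and leave the spool, jar and cutter alone.

Things in the scene. Friction and masses are not known exactly. Their poses are not given: they have to be found in the camera images.
- jig: Fixed plywood board 195 (x) x 320 (y) x 15 mm on the table, turned up to about 20 deg. Origin at table height; board spans x -90..+105, y -150..+170 mm, top z 15. Near (-x) part: two 8 mm steel pins, 18 mm tall above the board, the top 8 mm tapering to 3 mm, at x -45, y -105 and +45. Far part: rail along y (centre x +55, top z 25) with the sliding leg, and a scale bar (centre x +90, top z 25).
- seat (a point): Point on the jig board's top face (15 mm above the table) midway between the two pins, axes as the jig: where the plate's origin lies when the plate is seated, plate's y along the jig's y, either way round.
- plate: Loose aluminium guide plate 70 (x) x 190 (y) x 8 mm, about 0.25 kg, flat on the mat. Origin: centre of its underside. Two 12 mm through holes at y -75 and +75 on its long centreline. In its middle a black block handle, 50 mm along x, 16 mm thick along y, from 8 to 38 mm above the underside: pinch it across y. Symmetric under a half turn.
- leg: Sliding leg on the rail, axes as the jig: black carriage 44 (x) x 60 (y) x 12 mm, a flat bar with a cross foot going to +y, post and lever on top. Origin: centre of the carriage's underside (z 25), at jig x +55, y -80 + travel (mm); travel along +y is 0 (start) to 110 mm. A spring pulls it back with 3.6 N at 0 to 5.6 N fully out; nothing else holds it, even with the lever shut.
- post (a point): Point 75 mm above the table on the -y face of the upright black post, part of the leg: 30 (x) x 8 (y) mm, from z 37 to 87 mm. The face lies 16 mm towards -y of the carriage centre; here a finger pushes the leg outwards (+y) and holds it.
- lever (a joint): Cam lever angle (rad): 0 = shut (upright, firm stop), 0.5 = fully open (leaning to +y, away from the post); starts 0.4 to 0.5. Steel flap 30 mm wide (x) on the carriage, moving with the leg; hinge along x, 11 mm towards +y of the carriage centre, z 42. Outer faces of post and lever are 32 mm apart shut, 53 mm fully open. It stays where left; about 3 N at its top moves it.
- lever_tip (a point): Centre of the round bar (10 mm diameter, 32 mm long) along the lever's top edge, 44 mm from its hinge; z about 80 mm open, 86 mm shut. Squeeze here towards the post (-y) to shut the lever.
- pinch (a point): Point on the leg midway between the outer faces of post and shut lever, 75 mm above the table, at the carriage centre in x and y. Axes as the jig.
- pointer (a point): Point on the thin steel pointer that sticks out of the carriage's +x side over the scale bar; same jig y as the carriage centre.
- mark: Fixed small dark steel marker clip, 14 x 14 mm, on the scale bar, with a thin upright fin 2 mm thick (y) and 10 mm tall across the bar. Origin: under the fin's middle, on top of the scale bar (z 25); axes as the jig. The leg is at the mark when the pointer has the same jig y as the fin (leg travel between 45 and 95 mm).
- spool: Bystander: pink thread spool standing on the table, 38 mm diameter, 52 mm tall. Origin at its underside's centre.
- jar: Bystander: small glass jar, 52 mm diameter, 60 mm tall. Origin at its underside's centre.
- cutter: Bystander: yellow rotary cutter lying at the robot's left, about 175 mm long along its y, 28 to 60 mm wide, 24 mm tall. Origin under its middle.
Mind the look-alikes: they are no part of the job. Several things have the shape of the plate; the one meant has the colours described above.

How it is judged:
On the way, in this order (a step that is already met when the one before it is completed fails the run):
1. the plate lies flush on the board over both pins and has been let go (horizontal distance between plate and seat below 0.0035 m and z of plate in the frame of seat below 0.002 m and angle between the y axis of plate and the y axis of jig, either way round below 0.04 rad and angle between plate's own z axis and vertical below 0.03 rad and contact force between the fingers and plate below 0.2 N), for 0.3 s.
2. the leg is held at the mark with the lever still open (y of pointer in the frame of mark between -0.004 and 0.004 m and value of joint lever above 0.33 rad and contact force between the fingers and leg above 1 N), for 0.3 s.
At the end, for the whole second after the job is handed in: The plate lies flush on the board over both pins (within 3.5 mm and 0.04 rad of its seat, underside within 2 mm of the board) and untouched; the pointer is within 4 mm of the marker's fin; the lever is within 0.06 rad of shut; and the fingers still bear on the leg with more than 2 N (horizontal distance between plate and seat below 0.0035 m and z of plate in the frame of seat below 0.002 m and angle between the y axis of plate and the y axis of jig, either way round below 0.04 rad and angle between plate's own z axis and vertical below 0.03 rad and y of pointer in the frame of mark between -0.004 and 0.004 m and value of joint lever below 0.06 rad and contact force between the fingers and leg above 2 N and contact force between the arm and plate below 0.2 N); the arm keeps its last pose, push and grip.
It fails at once if the lever is more than half shut while the leg is more than 8 mm off the mark (value of joint lever below 0.2 rad and (y of pointer in the frame of mark above 0.008 m or y of pointer in the frame of mark below -0.008 m)).
It fails at once if the plate is dropped onto the jig (horizontal distance between plate and seat below 0.06 m and z of plate in the frame of seat above 0.006 m and linear speed of plate above 0.35 m/s and contact force between the fingers and plate below 0.1 N).
It fails at once if the spool is knocked away (distance of spool from where it was at the start of the episode above 0.015 m).
It fails at once if the jar is knocked away (distance of jar from where it was at the start of the episode above 0.015 m).
It fails at once if the cutter is knocked away (distance of cutter from where it was at the start of the episode above 0.015 m).
It also fails if it takes over 58 s, if anything falls off the work surface, if the arm or the gripper's body presses on something with over 40 N, if the wrist force passes 120 N, or if a joint passes its speed limit or range.

## Working session

There is one attempt and no reset: what is moved stays moved. The work goes in short steps, Python scripts to look and compute and a tool call to move; the robot and the scene stay as the last step left them, time stands still between calls to the robot, and variables do not carry over. Pictures are saved under pics/ and viewed, at most 10 in all, crops included, and the job is handed in when it is done.

Besides the shell and the picture viewer there is one more tool, called after ">>>" as a command line: name --argument value ..., lists and objects as JSON in quotes. move_arm: Moves the arm, as the interface text tells. Its arguments: {"type":"object","properties":{"targets":{"type":"array","items":{"type":"array"}},"squeeze":{"type":"number"}},"required":["targets"]}

```bash
mkdir -p pics; ls
cat > h.py <<'E'
import numpy as np, cv2
from scipy.spatial.transform import Rotation as R
from workcell import env
def shot(n,f=None):
    p=env.read_camera(n)
    if f: cv2.imwrite('pics/'+f,p['pixels'][:,:,::-1])
    return p
def pose():
    s=env.get_state(); q=s['orientation']
    return np.array(s['tcp_pos']),R.from_quat([q[1],q[2],q[3],q[0]])
def cam(p,ps=None):
    f=240/np.tan(np.radians(p['fovy'])/2)
    K=np.array([[f,0,p['cx']],[0,f,p['cy']],[0,0,1]])
    if 'extrinsics' in p: E=np.array(p['extrinsics'])
    else:
        T=np.eye(4);T[:3,3],r=ps;T[:3,:3]=r.as_matrix()
        E=np.linalg.inv(T@np.array(p['mount']))
    return K,np.array(p['dist_coeffs'],float),E
def proj(p,X,ps=None):
    K,d,E=cam(p,ps); E=np.diag([1,-1,-1,1])@E
    return cv2.projectPoints(np.array(X,float).reshape(-1,3),cv2.Rodrigues(E[:3,:3])[0],E[:3,3],K,d)[0][:,0]
def unproj(p,uv,z,ps=None):
    K,d,E=cam(p,ps); E=np.diag([1,-1,-1,1])@E
    n=cv2.undistortPoints(np.array(uv,float).reshape(-1,1,2),K,d)[:,0]
    D=np.c_[n,np.ones(len(n))]@E[:3,:3]; c=-E[:3,:3].T@E[:3,3]
    return c+D*((z-c[2])/D[:,2])[:,None]
def toolmove(target,yaw=None):
    """shift in tool axes (mm) to world target, and yaw (rad) of tool y axis error"""
    t,r=pose(); return r.inv().apply(np.array(target)-t)*1000
E
python3 - <<'E'
from h import *
p=shot('top','t.png'); q=shot('scene','s.png')
print({k:np.round(v,3) for k,v in p.items() if k!='pixels'})
for n in ['jig','seat','plate','leg','post','lever_tip','pointer','mark','spool','jar','cutter']:
    for c,x in (('top',p),('scene',q)):
        print(n,c,[(np.round(d['centre'],3).tolist(),round(d['confidence'],2)) for d in env.landmark_of(n,x)][:4])
s=env.get_state();print(s['tcp_pos'],s['orientation'],s['clock'])
E
```

```text
pics
{'fovy': np.float64(42.262), 'cx': np.float64(326.266), 'cy': np.float64(243.027), 'dist_coeffs': array([0.045, 0.   , 0.   , 0.   , 0.   ]), 'extrinsics': array([[-0.009, -1.   , -0.013,  0.034],
       [ 0.997, -0.01 ,  0.076, -0.63 ],
       [-0.076, -0.013,  0.997, -1.623],
       [ 0.   ,  0.   ,  0.   ,  1.   ]]), 'shot': np.int64(1)}
jig top [([0.559, 0.146, -0.001], 0.73), ([0.535, 0.466, -0.001], 0.72)]
jig scene [([0.555, 0.149, -0.003], 0.96), ([0.633, 0.053, 0.028], 0.5)]
seat top [([0.507, 0.13, 0.012], 0.69)]
seat scene [([0.506, 0.131, 0.013], 0.81), ([0.531, 0.47, 0.002], 0.68)]
plate top [([0.541, -0.444, 0.002], 0.85), ([0.469, -0.249, 0.004], 0.8), ([0.507, 0.129, 0.014], 0.57)]
plate scene [([0.471, -0.254, 0.002], 0.82), ([0.543, -0.441, 0.0], 0.63)]
leg top [([0.596, 0.06, 0.024], 0.79)]
leg scene [([0.594, 0.057, 0.026], 0.57)]
post top [([0.59, 0.044, 0.073], 0.65)]
post scene [([0.59, 0.046, 0.076], 0.86), ([0.532, 0.465, -0.0], 0.28)]
lever_tip top [([0.604, 0.092, 0.082], 0.52)]
lever_tip scene [([0.6, 0.092, 0.084], 0.59), ([0.469, -0.252, 0.002], 0.22)]
pointer top [([0.634, 0.049, 0.025], 0.86)]
pointer scene [([0.632, 0.053, 0.028], 0.77)]
mark top [([0.475, -0.251, 0.003], 0.53), ([0.642, 0.12, 0.026], 0.37)]
mark scene [([0.642, 0.117, 0.025], 0.61)]
spool top [([0.735, -0.286, -0.004], 0.57), ([0.722, -0.185, -0.0], 0.41), ([0.53, 0.469, 0.002], 0.22)]
spool scene [([0.73, -0.285, -0.002], 0.62)]
jar top [([0.721, -0.188, -0.002], 0.88), ([0.469, -0.251, 0.005], 0.61)]
jar scene [([0.722, -0.188, -0.005], 0.58)]
cutter top [([0.533, 0.47, 0.005], 0.59)]
cutter scene [([0.527, 0.467, -0.002], 0.92), ([0.722, -0.186, -0.003], 0.42)]
[ 0.13824507 -0.55815904  0.23132052] [3.43912616e-05 9.92639082e-01 1.21110078e-01 4.14374268e-06] 1.2
```

View pics/t.png

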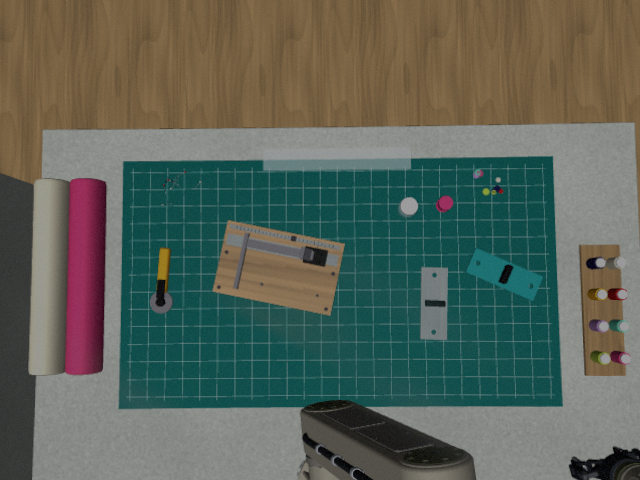

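View pics/s.png

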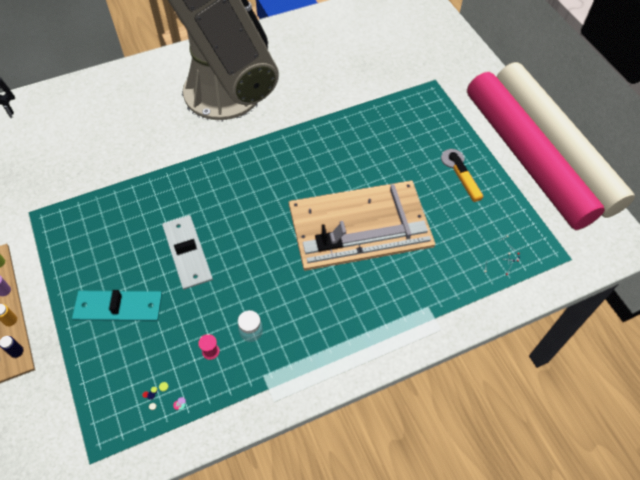

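The top view shows the grey plate at about (434,303), long axis up-down, so along world x. The jig is at (280,267), turned by about -11°. The teal plate at (505,274) is the look-alike. The scene view agrees. I'll move over the grey plate.

>>> move_arm --targets '[[[50,-27,0],[0,0,-0.95],-1],[[100,-54,0],[0,0,-1.9],-1],[[150,-81,0],[0,0,-2.85],-1],[[200,-108,0],[0,0,-3.8],-1],[[247,-136,0],[0,0,-4.75],-1]]'

```text
clock: 1.82
tcp_pos: [0.3465, -0.3656, 0.2315]
orientation: [0.0, 0.858, 0.513, 0.0]
wrist_force: [0.2, -1.3, 0.5]
finger_gap: 0.0857
grip_force: 0.0
```

```bash
cat >> h.py <<'E'
def plan(target,yang):
    "print tool shift mm and tool-z turn (10deg units) so tool points down with its y axis at world angle yang (deg)"
    t,r=pose(); a=np.radians(yang)
    M=np.array([[-np.sin(a),np.cos(a),0],[np.cos(a),np.sin(a),0],[0,0,-1]]).T  # columns x,y,z
    M=np.c_[np.cross([np.cos(a),np.sin(a),0],[0,0,-1]),[np.cos(a),np.sin(a),0],[0,0,-1]]
    v=(r.inv()*R.from_matrix(M)).as_rotvec(degrees=True)/10
    print('shift',np.round(toolmove(target),1),'turn',np.round(v,3),'t',env.get_state()['clock'])
E
python3 -c "
from h import *
plan([.47,-.252,.2],0)"
```

```text
shift [158.5  54.9  31.5] turn [ 0.004  0.003 -2.828] t 1.825
```

>>> move_arm --targets '[[[53,18,10],[0,0,-0.9],-1],[[106,36,20],[0,0,-1.9],-1],[[158,55,31],[0,0,-2.83],-1],[[158,55,31],[0,0,-2.83],-1]]'

```text
clock: 2.33
tcp_pos: [0.4709, -0.2513, 0.1993]
orientation: [-0.001, 0.707, 0.708, 0.0]
wrist_force: [-0.2, -0.5, 0.6]
finger_gap: 0.0854
grip_force: 0.0
```

Run:
```python
from h import *
ps=pose(); p=shot('wrist','w1.png'); print(ps[0],np.round(p['mount'],3).tolist(),p['fovy'])
for f in (env.landmark_of,):
  print([(np.round(d['centre'],4),d['confidence']) for d in f('plate',p)])
r=env.regions_of('plate',p)
for d in r[:2]:
    m=d['mask'].astype(np.uint8); c=max(cv2.findContours(m,0,1)[0],key=cv2.contourArea)
    print(d['confidence'],m.sum(),cv2.minAreaRect(c))
```

```text
[ 0.47091652 -0.25134426  0.19931139] [[-0.0, 0.965, 0.261, 0.065], [1.0, 0.0, -0.001, 0.001], [-0.001, 0.261, -0.965, -0.143], [0.0, 0.0, 0.0, 1.0]] 62.257841161485764
[(array([ 0.5469, -0.4438, -0.0054]), 0.95), (array([ 4.686e-01, -2.546e-01, -2.000e-04]), 0.7)]
0.85 7119 ((411.2328186035156, 369.2047424316406), (79.01799774169922, 124.65966796875), 24.22774314880371)
0.67 18021 ((321.0738525390625, 209.22378540039062), (228.38966369628906, 83.0516357421875), 1.6211459636688232)
```

View pics/w1.png

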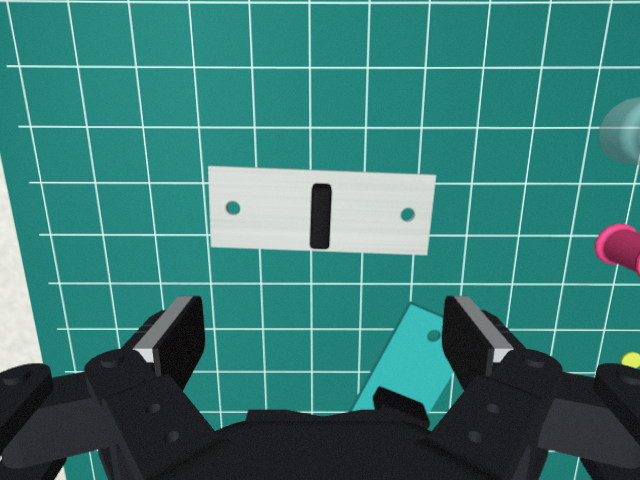

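The wrist view shows the grey plate, with holes at (233,208) and (407,214) and the handle top at about (321,186)–(320,247). The teal plate lies below, at (410,370).

Run:
```python
from h import *
ps=pose(); p=shot('wrist')
H=unproj(p,[[232.7,207.8],[407.3,214.3]],.008,ps); C=unproj(p,[[208,166],[436,175],[428,255],[211,246]],.008,ps)
print(H.round(4),H.mean(0),np.linalg.norm(H[0]-H[1]),np.degrees(np.arctan2(*(H[1]-H[0])[1::-1])))
print(C.mean(0),np.linalg.norm(C[0]-C[1]),np.linalg.norm(C[1]-C[2]))
d=C[1]-C[0]+C[2]-C[3]; print(np.degrees(np.arctan2(d[1],d[0])))
c=(H.mean(0)+C.mean(0))/2; plan([c[0],c[1],.012],np.degrees(np.arctan2(d[1],d[0])))
```

```text
[[ 0.3922 -0.2548  0.008 ]
 [ 0.5423 -0.2614  0.008 ]] [ 0.46724833 -0.25812865  0.008     ] 0.15017617931214156 -2.5201284935101924
[ 0.46799056 -0.25861     0.008     ] 0.19083616443564463 0.07048473107071275
-2.712068837829982
shift [ -3.2  -1.1 188.6] turn [0.    0.003 0.232] t 2.525
```

Run:
```python
from h import *
print(pose()[0]); plan([.4698,-.2546,.012],-2.6)
p=shot('wrist'); ps=pose()
print([(np.round(d['centre'],4),d['confidence']) for d in env.landmark_of('plate',p)])
```

```text
[ 0.46869443 -0.25511947  0.20056028]
shift [  0.6   1.1 188.6] turn [0.    0.003 0.221] t 2.525
[(array([ 0.5474, -0.4417, -0.0018]), 0.66)]
```

>>> move_arm --targets '[[[0.5,1,60],[0,0,0.23],-1],[[0.5,1,120],[0,0,0.23],-1],[[0.5,1,165],[0,0,0.23],-1],[[0.5,1,185],[0,0,0.23],-1],[[0.5,1,188.5],[0,0,0.23],-1]]'

```text
clock: 3.25
tcp_pos: [0.4685, -0.2542, 0.0105]
orientation: [-0.001, 0.724, 0.69, -0.0]
wrist_force: [-0.4, -0.4, -0.0]
finger_gap: 0.0852
grip_force: 0.0
```

>>> move_arm --targets '[[[0,0,0],[0,0,0],1],[[0,0,0],[0,0,0],1],[[0,0,0],[0,0,0],1],[[0,0,0],[0,0,0],1],[[0,0,0],[0,0,0],1]]' --squeeze 60

```text
clock: 3.88
tcp_pos: [0.4706, -0.2542, 0.0127]
orientation: [0.001, 0.723, 0.691, -0.0]
wrist_force: [-1.3, 0.2, 5.2]
finger_gap: 0.015
grip_force: 60.3
```

>>> move_arm --targets '[[[0,0,-30],[0,0,0],1],[[0,0,-80],[0,0,-0.5],1],[[30,6,-130],[0,0,-1.4],1],[[80,16,-180],[0,0,-2.3],1],[[130,27,-208],[0,0,-3.2],1]]'

```text
clock: 4.5
tcp_pos: [0.5024, -0.1283, 0.2192]
orientation: [0.001, 0.503, 0.864, 0.0]
wrist_force: [1.1, 0.4, -3.7]
finger_gap: 0.0148
grip_force: 59.2
```

```bash
python3 -c "
from h import *
plan([.565,.119,.22],79); print(env.get_state()['grip_force'])"
```

```text
shift [184.1 176.6  -0.9] turn [ 2.00e-03  8.00e-03 -4.94e+00] t 4.5
59.192596077919006
```

>>> move_arm --targets '[[[40,40,0],[0,0,-1],1],[[80,78,0],[0,0,-2],1],[[120,115,0],[0,0,-3],1],[[155,150,0],[0,0,-4],1],[[182,175,0],[0,0,-4.95],1]]'

```text
clock: 5.12
tcp_pos: [0.5648, 0.1179, 0.2166]
orientation: [-0.001, 0.093, 0.996, -0.0]
wrist_force: [-0.3, -0.3, -3.3]
finger_gap: 0.015
grip_force: 59.2
```

Run:
```python
from h import *
import time
for i in range(4): p=shot('wrist')   # let it settle
ps=pose(); p=shot('wrist','w2.png'); ps2=pose(); print(ps[0],ps2[0],np.degrees(np.arctan2(*ps[1].as_matrix()[1::-1,1])))
print(env.get_state()['clock'])
for n in ['seat','jig','plate','mark','pointer']: print(n,[(np.round(d['centre'],4),round(d['confidence'],2)) for d in env.landmark_of(n,p)])
```

```text
[0.56446179 0.11620216 0.21650388] [0.56447022 0.11541392 0.21668536] 78.94808548507328
5.375
seat [(array([0.5072, 0.1266, 0.0168]), 0.72)]
jig [(array([ 0.5596,  0.1481, -0.0019]), 0.72)]
plate [(array([0.5641, 0.1122, 0.2046]), 0.89)]
mark []
pointer []
```

View pics/w2.png

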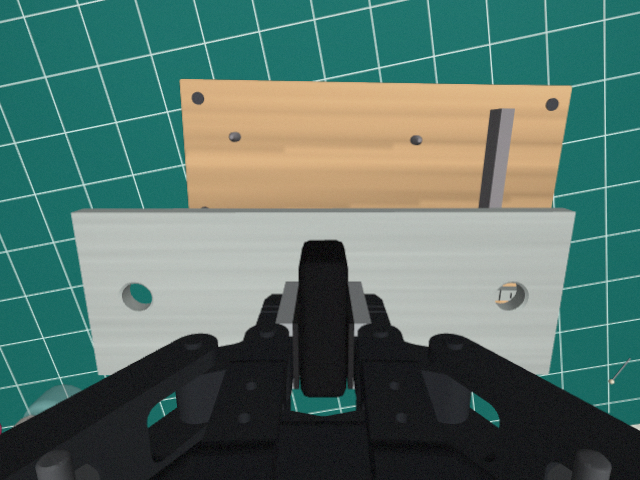

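The wrist view shows the pins at about (235,137) and (416,140), and the held plate's holes at about (137,296) and (512,295). I'll crop these to refine.

Run:
```python
from h import *
im=cv2.imread('pics/w2.png')
f=lambda x,y,w,s:cv2.resize(im[y-w//2:y+w//2,x-w//2:x+w//2],(s,s),interpolation=cv2.INTER_CUBIC)
a=np.hstack([f(235,137,32,384),f(416,140,32,384)]); b=np.hstack([f(137,296,60,192),f(512,295,60,192)])
b=np.hstack([b,np.zeros((192,384,3),np.uint8)])
cv2.imwrite('pics/c.png',np.vstack([a,b]))
```

```text
(no output)
```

View pics/c.png

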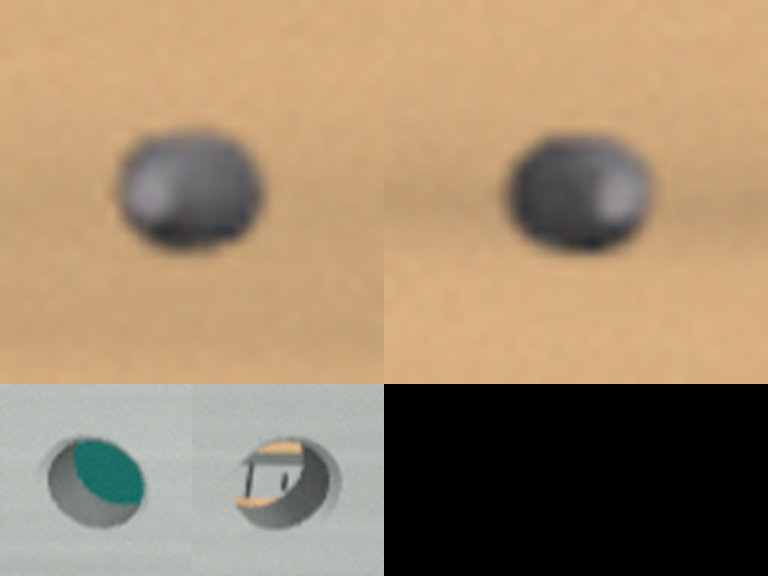

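Run:
```python
from h import *
s=env.get_state(); ps=pose(); p=shot('wrist')
ps=(np.array([.56447,.1158,.21660]),ps[1]); print(pose()[0])
A=lambda H:np.degrees(np.arctan2(H[1,1]-H[0,1],H[1,0]-H[0,0]))
for z in (.015,.021,.025):
    P=unproj(p,[[234.8,136.8],[416.1,139.8]],z,ps); print('pin',z,P.round(4)[:,:2].tolist(),P.mean(0).round(4),np.linalg.norm(P[1]-P[0]),A(P))
for dz in (.0047,.007):
    H=unproj(p,[[136.4,296.6],[511,295.6]],ps[0][2]-dz,ps); print('hole',H.round(4)[:,:2].tolist(),H.mean(0).round(4),np.linalg.norm(H[1]-H[0]),A(H))
```

```text
[0.56508388 0.11459735 0.21756734]
pin 0.015 [[0.4928, 0.0537], [0.5249, 0.2029]] [0.5088 0.1283 0.015 ] 0.15260884402793343 77.86794971399257
pin 0.021 [[0.4929, 0.055], [0.5244, 0.2016]] [0.5087 0.1283 0.021 ] 0.1499520836319368 77.86794971399263
pin 0.025 [[0.493, 0.0559], [0.5242, 0.2007]] [0.5086 0.1283 0.025 ] 0.1481809100346058 77.86794971399263
hole [[0.5498, 0.0418], [0.5785, 0.1892]] [0.5642 0.1155 0.2119] 0.15010533431302409 78.97247646469472
hole [[0.5506, 0.0405], [0.5797, 0.1901]] [0.5652 0.1153 0.2096] 0.1524419958816385 78.97247646469475
```

```bash
python3 -c "
from h import *
print(pose()[0]);plan([.5481,.1202,.115],77.85)"
```

```text
[0.56508388 0.11459735 0.21756734]
shift [ 17.8   2.2 102.6] turn [-0.001  0.     0.096] t 5.675
```

>>> move_arm --targets '[[[9,1,40],[0,0,0.1],1],[[18,2,80],[0,0,0.1],1],[[18,2,102.5],[0,0,0.1],1],[[18,2,102.5],[0,0,0.1],1],[[18,2,102.5],[0,0,0.1],1]]'

```text
clock: 6.3
tcp_pos: [0.5488, 0.1207, 0.1162]
orientation: [0.001, 0.106, 0.994, 0.0]
wrist_force: [-0.2, -0.0, -2.2]
finger_gap: 0.0148
grip_force: 59.2
```

Run:
```python
from h import *
ps=pose(); p=shot('wrist','w3.png'); print(ps[0],pose()[0],env.get_state()['wrist_force'])
im=p['pixels'][:,:,::-1]
H=proj(p,[[.4929,.055,.021],[.5244,.2016,.021]],ps); print(H)
f=lambda x,y,w,s:cv2.resize(im[int(y)-w//2:int(y)+w//2,int(x)-w//2:int(x)+w//2],(s,s),interpolation=cv2.INTER_CUBIC)
cv2.imwrite('pics/c3.png',np.vstack([np.hstack([f(*H[0],40,360),f(*H[1],40,360)]),np.hstack([f(137,296,60,180),f(512,295,60,180),cv2.resize(im,(360,180))])]))
print([int(v) for v in H.ravel()])
```

```text
[0.54877776 0.12068069 0.11617032] [0.54916454 0.12080185 0.11656669] [ 0.63302314 -0.33653663 -3.25330628]
[[195.97560321 170.44948609]
 [448.56050333 170.41735847]]
[195, 170, 448, 170]
```

View pics/c3.png

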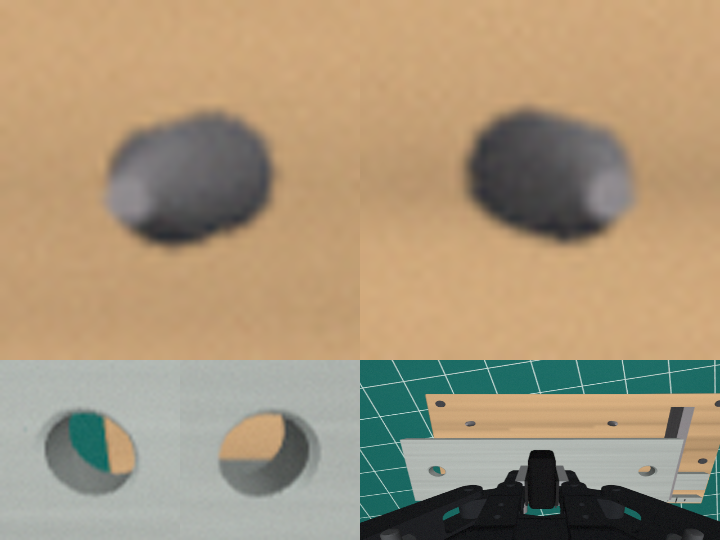

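The crop shows the pin tips at (189.2,172.2) and (455.6,171.4), and the holes at (137.3,296.7) and (510,295.7).

Run:
```python
from h import *
r=pose()[1]; p=shot('wrist'); ps=(np.array([.54878,.12068,.11617]),r)
A=lambda H:np.degrees(np.arctan2(H[1,1]-H[0,1],H[1,0]-H[0,0]))
P=unproj(p,[[189.2,172.2],[455.6,171.4]],.033,ps)
H=unproj(p,[[137.3,296.7],[510,295.7]],ps[0][2]-.0047,ps)
for X in (P,H): print(X.round(4)[:,:2].tolist(),X.mean(0).round(4),np.linalg.norm(X[1]-X[0]),A(X))
d=P.mean(0)-H.mean(0); print('tcp target',ps[0]+d)
t=ps[0]+d; t[2]=.055; print(pose()[0]); plan(t,np.degrees(np.arctan2(r.as_matrix()[1,1],r.as_matrix()[0,1]))+A(P)-A(H))
```

```text
[[0.4927, 0.055], [0.5238, 0.202]] [0.5083 0.1285 0.033 ] 0.15027255719386728 78.0437971488113
[[0.5331, 0.0474], [0.564, 0.1935]] [0.5486 0.1204 0.1115] 0.1493562265079605 78.03510238412284
tcp target [0.50851272 0.12875847 0.0377    ]
[0.54921675 0.12085704 0.1166285 ]
shift [41.6 -0.9 61.5] turn [ 0.004  0.017 -0.   ] t 6.4
```

>>> move_arm --targets '[[[20,-0.5,10],[0,0,0],1],[[41.5,-1,30],[0,0,0],1],[[41.5,-1,55],[0,0,0],1],[[41.5,-1,65],[0,0,0],1],[[41.5,-1,65],[0,0,0],1]]'

```text
clock: 7.02
tcp_pos: [0.5075, 0.1286, 0.0503]
orientation: [0.0, 0.105, 0.994, -0.0]
wrist_force: [-0.7, 1.0, -2.8]
finger_gap: 0.0148
grip_force: 59.4
```

```bash
python3 -c "
from h import *
p=shot('top');p=shot('top');print(pose()[0],env.get_state()['wrist_force']);plan([.5085,.1288,.0277],77.9)"
```

```text
[0.50828973 0.12867274 0.05103152] [-0.17511502  0.15457237 -2.94655458]
shift [-0.1  0.2 23.3] turn [ 0.003  0.011 -0.   ] t 7.125
```

>>> move_arm --targets '[[[0,0,5],[0,0,0],1],[[0,0,10],[0,0,0],1],[[0,0,14],[0,0,0],1],[[0,0,18],[0,0,0],1],[[0,0,18],[0,0,0],1]]'

```text
clock: 7.75
tcp_pos: [0.5066, 0.1286, 0.0315]
orientation: [-0.0, 0.105, 0.994, -0.0]
wrist_force: [0.4, -0.3, -1.9]
finger_gap: 0.0149
grip_force: 59.4
```

>>> move_arm --targets '[[[0,0,2],[0,0,0],1],[[0,0,4],[0,0,0],1],[[0,0,5],[0,0,0],1],[[0,0,5],[0,0,0],1]]'

```text
clock: 8.25
tcp_pos: [0.5072, 0.1287, 0.0277]
orientation: [0.0, 0.105, 0.994, -0.0]
wrist_force: [-2.6, -0.0, 3.9]
finger_gap: 0.015
grip_force: 60.4
```

>>> move_arm --targets '[[[0,0,0],[0,0,0],0.3],[[0,0,0],[0,0,0],-0.5],[[0,0,0],[0,0,0],-0.5],[[0,0,0],[0,0,0],-0.5]]'

```text
clock: 8.75
tcp_pos: [0.5071, 0.1287, 0.0269]
orientation: [0.0, 0.105, 0.994, -0.0]
wrist_force: [0.3, -0.4, -0.2]
finger_gap: 0.0642
grip_force: 0.0
```

>>> move_arm --targets '[[[0,0,-30],[0,0,0],-0.5],[[0,0,-80],[0,0,0],-0.5],[[10,0,-140],[0,0,0],-0.5],[[20,0,-180],[0,0,0],-0.5],[[20,0,-180],[0,0,0],-0.5]]'

```text
clock: 9.38
tcp_pos: [0.4893, 0.1333, 0.2107]
orientation: [0.003, 0.105, 0.994, 0.001]
wrist_force: [-0.0, -0.3, -0.2]
finger_gap: 0.0642
grip_force: 0.0
```

Run:
```python
from h import *
p=shot('wrist'); p=shot('wrist')
ps=pose(); p=shot('wrist','w4.png'); print(ps,env.get_state()['clock'])
for n in ['plate','leg','post','lever_tip','pointer','mark']: print(n,[(np.round(d['centre'],4),round(d['confidence'],2)) for d in env.landmark_of(n,p)])
```

```text
(array([0.48762828, 0.13288326, 0.20691757]), Rotation.from_matrix(array([[-9.77841091e-01,  2.09346852e-01,  8.34560339e-04],
                            [ 2.09346894e-01,  9.77841437e-01, -3.76896698e-05],
                            [-8.23957895e-04,  1.37858107e-04, -9.99999651e-01]]))) 9.525
plate [(array([0.5067, 0.1246, 0.0159]), 0.8)]
leg [(array([0.5917, 0.059 , 0.0262]), 0.63)]
post [(array([0.5926, 0.0449, 0.0737]), 0.77), (array([ 0.558 ,  0.1474, -0.0024]), 0.32)]
lever_tip [(array([0.6001, 0.0932, 0.0815]), 0.61)]
pointer []
mark [(array([0.6416, 0.1202, 0.0271]), 0.76)]
```

View pics/w4.png

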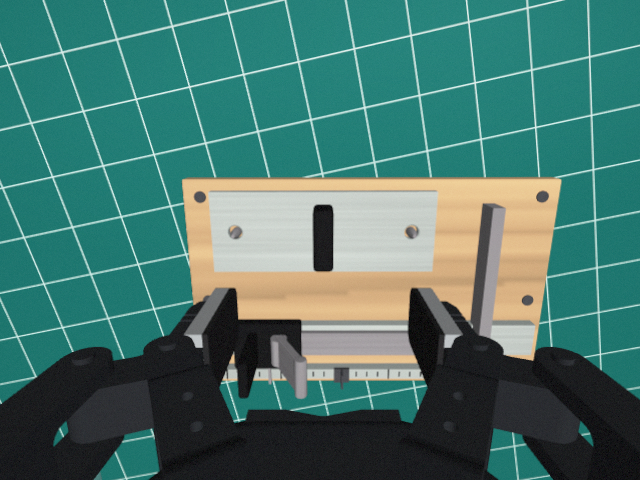

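The plate is seated, with pins showing in both holes at (235,232) and (412,232). The marker clip is at (341,375), and the post and lever are at (245,365) and (290,365). Next I'll hover over the leg.

```bash
python3 -c "
from h import *
plan([.5959,.0589,.2],77.95)"
```

```text
shift [-121.9  -49.4    5.7] turn [-0.004 -0.011 -0.005] t 9.825
```

>>> move_arm --targets '[[[-40,-16,2],[0,0,0],-1],[[-80,-33,5],[0,0,0],-1],[[-122,-49,5],[0,0,0],-1],[[-122,-49,5],[0,0,0],-1],[[-122,-49,5],[0,0,0],-1]]'

```text
clock: 10.45
tcp_pos: [0.5958, 0.0595, 0.2012]
orientation: [-0.001, 0.105, 0.994, -0.0]
wrist_force: [-0.2, -0.7, -0.1]
finger_gap: 0.0855
grip_force: 0.0
```

Run:
```python
from h import *
p=shot('wrist');p=shot('wrist')
ps=pose(); p=shot('wrist','w5.png'); print(ps[0],pose()[0],env.get_state()['clock'])
for n in ['leg','post','lever_tip','pointer','mark','pinch']: print(n,[(np.round(d['centre'],4),round(d['confidence'],2)) for d in env.landmark_of(n,p)])
np.savez('w5.npz',t=ps[0],r=ps[1].as_matrix())
```

```text
[0.59551334 0.06006947 0.20187305] [0.59557858 0.06014606 0.20209738] 10.6
leg [(array([0.5927, 0.0605, 0.0239]), 0.94)]
post [(array([0.5944, 0.0434, 0.0747]), 0.79)]
lever_tip [(array([0.6021, 0.0952, 0.0834]), 0.66)]
pointer [(array([0.63  , 0.0485, 0.0312]), 0.69)]
mark [(array([0.6408, 0.1194, 0.0242]), 0.56)]
pinch [(array([0.5925, 0.0599, 0.0705]), 0.9), (array([0.6336, 0.0506, 0.0299]), 0.45)]
```

View pics/w5.png

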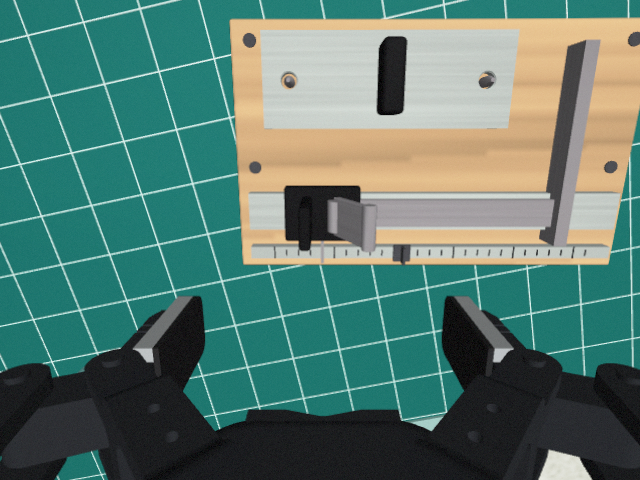

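The wrist view shows the pointer at about column 322 (rows 242–263), the clip at about (402,254), the post at (305,225), and the lever bar at (369,228).

Run:
```python
from h import *
g=cv2.imread('pics/w5.png',0)
print(g[242:268:2,388:418]); print(g[242:264:3,314:330])
z=np.load('w5.npz'); ps=(z['t'],R.from_matrix(z['r'])); p=shot('wrist')
s=np.array([.5085,.1286]); jx=np.array([.978,-.208]); jy=np.array([.208,.978])
J=lambda X:[(np.array([(x[:2]-s)@jx,(x[:2]-s)@jy])*1000+[-45,-30]).round(1).tolist() for x in X]
print('mark@25/35',J(unproj(p,[[402,254]],.025,ps)),J(unproj(p,[[402,254]],.035,ps)))
print('pointer',J(unproj(p,[[322.5,242],[322.5,262]],.030,ps)))
print('pins',J(unproj(p,[[289,80],[487,80]],.03,ps)))
print('fin proj base/top',[proj(p,[np.r_[s+(jx*135+jy*(y+30))/1000,h]],ps).round(1).tolist() for y in(-8,-12) for h in(.025,.035)])
```

```text
[[204 205 203 202 204 203 203 202 203 204 203 203 204 203 202 202 205 204
  202 200 200 201 202 203 202 202 204 202 202 203]
 [145 139 142 145 142 131 116 116 118 116 115 116 114 115 115 117 117 118
  114 117 118 116 133 144 146 142 142 142 143 141]
 [156 158 153 156 136  89  68  80  80  76  75  78  71  58  47  55  70  80
   76  79  76  73 117 147 155 156 156 156 156 155]
 [206 203 206 207 183 118  68  79  79  78  78  78  74  49  32  51  59  67
   77  76  78  77 139 193 205 206 206 205 205 204]
 [203 205 205 206 181 120  73  78  79  80  81  81  64  45  35  61  80  79
   81  81  78  80 157 200 205 207 205 204 183 117]
 [207 206 203 203 161  95  75  80  82  82  81  78  70  47  38  64  78  78
   80  80  79  82 165 205 204 205 206 205 164  87]
 [204 204 204 204 164  98  82  84  82  82  84  85  66  39  39  68  76  82
   82  78  75  94 168 207 205 205 204 204 157  83]
 [204 204 204 203 156  90  85  85  82  82  81  82  66  38  41  67  77  78
   80  80  78 100 173 205 204 205 202 206 195 189]
 [204 203 201 203 148  82  83  82  78  80  77  74  59  37  45  70  80  80
   80  81  79  97 171 202 
[... 573 characters left out ...]
02 200 202 204 201]
 [133 131 134 134 133 132 141 154 158 153 137 135 136 130 132 133]
 [198 195 200 195 197 198 187 169 159 172 193 197 195 195 197 198]
 [196 196 196 195 198 196 187 165 161 171 194 198 200 199 197 199]
 [194 197 198 199 199 195 186 168 159 173 191 195 197 196 201 197]
 [196 196 197 197 199 198 187 171 160 173 188 199 199 198 198 196]
 [202 202 202 204 203 204 190 171 161 175 197 204 202 204 204 202]
 [190 189 189 191 188 191 187 177 176 183 187 189 191 191 189 189]]
mark@25/35 [[91.4, -12.9]] [[88.3, -15.0]]
pointer [[79.4, -80.0], [96.8, -80.0]]
pins [[-45.5, -104.7], [-45.2, 41.9]]
fin proj base/top [[[407.9, 252.3]], [[410.4, 256.0]], [[403.2, 252.3]], [[405.5, 256.0]]]
```

```bash
python3 -c "
from h import *
plan([.5981,.0692,.05],78)"
```

```text
shift [  0.4   9.7 152.3] turn [ 0.     0.003 -0.007] t 10.95
```

>>> move_arm --targets '[[[0.5,9.7,40],[0,0,0],-1],[[0.5,9.7,80],[0,0,0],-1],[[0.5,9.7,115],[0,0,0],-1],[[0.5,9.7,140],[0,0,0],-1],[[0.5,9.7,152],[0,0,0],-1]]'

```text
clock: 11.58
tcp_pos: [0.597, 0.069, 0.0484]
orientation: [-0.001, 0.105, 0.994, -0.0]
wrist_force: [0.4, 0.3, 0.2]
finger_gap: 0.0856
grip_force: 0.0
```

Run:
```python
from h import *
p=shot('top');p=shot('top')
print(pose()[0],env.get_state()['wrist_force'])
s=np.array([.5085,.1286]);jx=np.array([.978,-.208]); jy=np.array([.208,.978])
d=pose()[0][:2]-s; print(d@jx*1000-45,d@jy*1000-30)
```

```text
[0.59723211 0.06898029 0.04887563] [ 0.01211006 -0.0864083  -0.56815253]
54.18089764492866 -69.85179396362744
```

>>> move_arm --targets '[[[-0.8,0,0],[0,0,0],-0.5],[[-0.8,0,0],[0,0,0],-0.5],[[-0.8,15,0],[0,0,0],-0.5],[[-0.8,30,0],[0,0,0],-0.5],[[-0.8,45,0],[0,0,0],-0.5]]'

```text
clock: 12.3
tcp_pos: [0.6092, 0.1131, 0.0509]
orientation: [0.001, 0.105, 0.994, -0.001]
wrist_force: [-0.5, -5.8, 3.5]
finger_gap: 0.0639
grip_force: 2.7
```

>>> move_arm --targets '[[[0,10,0],[0,0,0],-0.5],[[0,19,0],[0,0,0],-0.5],[[0,23,0],[0,0,0],-0.5],[[0,23,0],[0,0,0],-0.5],[[0,23,0],[0,0,0],-0.5]]'

```text
clock: 12.92
tcp_pos: [0.6133, 0.1353, 0.0501]
orientation: [0.0, 0.105, 0.994, -0.0]
wrist_force: [0.4, -4.4, 1.9]
finger_gap: 0.064
grip_force: 2.2
```

Run:
```python
from h import *
ps=pose(); p=shot('wrist','w6.png'); print(ps[0],pose()[0],env.get_state()['wrist_force'],env.get_state()['finger_gap'])
s=np.array([.5085,.1286]);jx=np.array([.978,-.208]); jy=np.array([.208,.978])
d=pose()[0][:2]-s; print(d@jx*1000-45,d@jy*1000-30)
np.savez('w6.npz',t=ps[0],r=ps[1].as_matrix())
for n in ['pointer','mark','post','lever_tip']: print(n,[(np.round(d['centre'],4),round(d['confidence'],2)) for d in env.landmark_of(n,p)])
m=[np.r_[s+(jx*135+jy*(30-14))/1000,h] for h in(.025,.035)]; u=proj(p,m,ps); print(u)
im=p['pixels'][:,:,::-1]; x,y=u.mean(0).astype(int); x0=max(0,x-80);y0=min(max(0,y-60),360)
print(x0,y0); cv2.imwrite('pics/c6.png',cv2.resize(im[y0:y0+120,x0:x0+160],(800,600),interpolation=cv2.INTER_CUBIC))
```

```text
[0.61325814 0.13525708 0.05006695] [0.61317007 0.13515717 0.05000765] [ 0.51022539 -4.54387031  3.00743636] 0.06416464904238868
56.003434948154364 -1.8157152256100844
pointer [(array([0.6463, 0.1086, 0.0315]), 0.57)]
mark [(array([0.6415, 0.1178, 0.025 ]), 0.97)]
post [(array([0.606 , 0.1019, 0.0756]), 0.79), (array([0.6143, 0.1517, 0.0804]), 0.37)]
lever_tip [(array([0.6141, 0.1517, 0.0809]), 0.69)]
[[298.31680927 345.23130978]
 [296.96604501 356.99064242]]
217 291
```

View pics/c6.png

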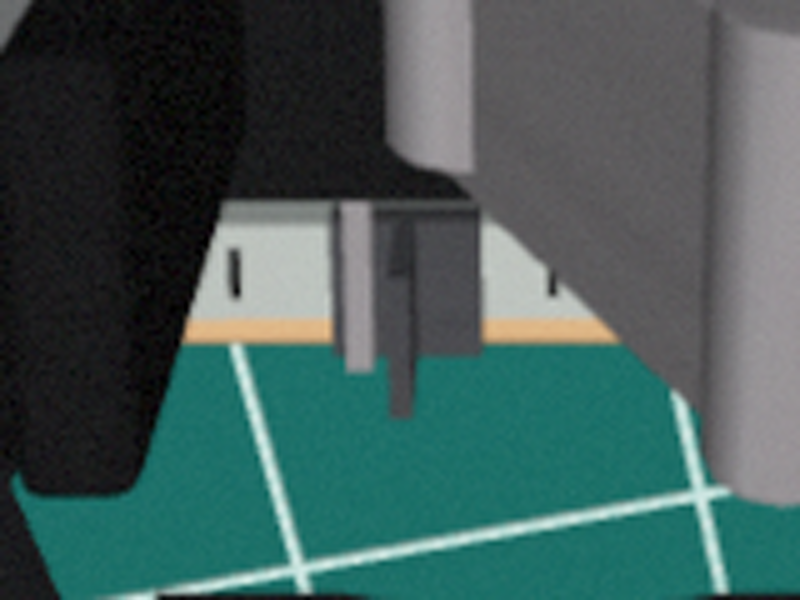

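The crop shows the pointer at column 288.4 and the fin at 297.0. At about 2.07 px/mm that leaves roughly 4.3 mm to push.

>>> move_arm --targets '[[[0,2.5,0],[0,0,0],-0.5],[[0,4.3,0],[0,0,0],-0.5],[[0,4.3,0],[0,0,0],-0.5],[[0,4.3,0],[0,0,0],-0.5],[[0,4.3,0],[0,0,0],-0.5]]'

```text
clock: 13.8
tcp_pos: [0.614, 0.1394, 0.05]
orientation: [0.0, 0.105, 0.994, -0.0]
wrist_force: [0.1, -5.5, 2.2]
finger_gap: 0.0643
grip_force: 2.4
```

>>> move_arm --targets '[[[0,0,0],[0,0,0],-0.5],[[0,0,0],[0,0,0],-0.5],[[0,0,0],[0,0,0],-0.5]]' --squeeze 30

```text
clock: 14.18
tcp_pos: [0.614, 0.1394, 0.05]
orientation: [-0.0, 0.105, 0.994, -0.0]
wrist_force: [0.8, -5.2, 2.6]
finger_gap: 0.0641
grip_force: 2.4
```

```bash
cat > chk.py <<'E'
from h import *
ps=pose(); p=shot('wrist'); s=np.array([.5085,.1286]);jx=np.array([.978,-.208]); jy=np.array([.208,.978])
d=ps[0][:2]-s; st=env.get_state(); print(st['clock'],'tcp jig',d@jx*1000-45,d@jy*1000-30,'gap',st['finger_gap'],'centre y by post',d@jy*1000-30-st['finger_gap']*500+16,st['wrist_force'],st['grip_force'])
g=cv2.cvtColor(p['pixels'],cv2.COLOR_RGB2GRAY)
m=[np.r_[s+(jx*135+jy*(30-14))/1000,h] for h in(.025,.031,.035)]; u=proj(p,m,ps); print(u.round(1).tolist())
x=int(u[1,0]); y=int(u[1,1]); print(range(x-18,x+19)); print(g[y-4:y+28:3,x-18:x+19])
E
python3 chk.py
```

```text
14.225 tcp jig 55.922415467944305 2.475917989793089 gap 0.06406328085852835 centre y by post -13.555722439471083 [ 0.81246073 -4.80456527  2.3377415 ] 2.41029292345047
[[289.5, 345.7], [288.4, 352.6], [287.7, 357.5]]
range(270, 307)
[[191 193 193 175 119  78  75  75  76  78  74  76  79  75  76  76  75  75
   74  58  61  74  75  77  76  77  77  73  75  75  75  76  71  74 132 180
  193]
 [191 192 193 192 134  77  72  78  80  78  76  77  77  76  75  73  72  72
   73  58  42  70  77  79  78  74  79  71  77  77  77  80  78  74 130 179
  194]
 [192 196 193 192 132  73  76  79  76  77  76  73  76  75  78  74  76  76
   75  56  40  69  78  74  72  73  75  75  75  76  75  78  75  77 104 171
  194]
 [189 189 190 187 138  82  77  74  75  74  75  77  75  74  74  71  71  71
   75  65  42  80  83  73  74  78  73  74  74  75  75  77  73  73 103 168
  186]
 [114 118 115 111  99  81  77  77  76  77  75  77  75  78  77  74  76  71
   74  60  47  73  80  79  77  74  75  78  78  77  78  75  73  79  95 104
  109]
 [ 84  90  88  89  87  89  86  88  88  85  89  89  89  88  85  78  73  76
   72  60  47  64  82  87  88  88  87  90  85  86  89  89  87  88  88  91
   85]
 [ 85  86  87  90  87  87  86  87  88  87  85  86  84  87  85  79  71  72
   69  64  53  76  89  88  89  88  85  85  89  87  84  86  85  88  87  86
   87]
 [ 90  89  84  86  88  87  91  86  91  87  87  87  89  84  88  82  71  74
   72  62  69  79  85  90  89  89  88  87  87  87  88  88  89  88  87  84
   88]
 [ 89  88  91  87  86  87  88  87  82  89  85  88  88  86  87  81  74  73
   74  64  80  87  86  89  86  90  84  88  87  88  89  87  87  86  89  85
   85]
 [ 88  87  86  86  87  87  88  89  85  90  87  86  87  89  86  86  84  80
   78  81  86  91  87  85  87  89  85  90  87  85  88  88  88  85  84  87
   90]
 [ 87  86  86  85  88  88  88  85  86  87  87  85  84  85  89  88  83  85
   87  86  88  88  86  89  86  88  85  86  86  86  86  87  87  88  86  90
   86]]
```

The pointer now coincides with the fin, and it has been held there for more than 0.5 s. I'll close the fingers while shifting back in step.

>>> move_arm --targets '[[[0,-2,0],[0,0,0],-0.407],[[0,-4,0],[0,0,0],-0.313],[[0,-6,0],[0,0,0],-0.22],[[0,-6,0],[0,0,0],-0.22]]'

```text
clock: 14.72
tcp_pos: [0.6124, 0.1335, 0.05]
orientation: [-0.0, 0.105, 0.994, -0.0]
wrist_force: [-1.0, -4.3, 4.5]
finger_gap: 0.0521
grip_force: 8.3
```

```bash
python3 chk.py | head -1
```

```text
14.775 tcp jig 55.563248302102366 -3.634711079796215 gap 0.05231258521184543 centre y by post -13.79100368571893 [-1.07976094 -4.83341593  4.24640247] 8.292966485023499
```

>>> move_arm --targets '[[[0,-2,0],[0,0,0],-0.127],[[0,-4,0],[0,0,0],-0.033],[[0,-6,0],[0,0,0],0.06],[[0,-8,0],[0,0,0],0.154],[[0,-8,0],[0,0,0],0.154]]'

```text
clock: 15.4
tcp_pos: [0.6112, 0.1256, 0.0508]
orientation: [0.0, 0.105, 0.994, -0.0]
wrist_force: [-1.9, -4.5, 7.8]
finger_gap: 0.0361
grip_force: 5.6
```

```bash
python3 chk.py | head -1
```

```text
15.45 tcp jig 56.07802559467362 -11.520488038070201 gap 0.03605681690347178 centre y by post -13.548896489806094 [-2.13087684 -4.93050163  7.64953014] 5.641140192747116
```

>>> move_arm --targets '[[[0,-1.2,0],[0,0,0],0.21],[[0,-2.2,0],[0,0,0],0.27],[[0,-2.2,0],[0,0,0],1],[[0,-2.2,0],[0,0,0],1],[[0,-2.2,0],[0,0,0],1]]'

```text
clock: 16.08
tcp_pos: [0.6109, 0.1236, 0.051]
orientation: [0.001, 0.105, 0.994, -0.0]
wrist_force: [-2.2, -5.4, 8.5]
finger_gap: 0.0306
grip_force: 29.2
```

```bash
python3 chk.py
python3 - <<'E'
from h import *
ps=pose();p=shot('wrist'); q=shot('scene'); im=p['pixels'][:,:,::-1]
a=cv2.resize(im[270:450,190:430],(800,600),interpolation=cv2.INTER_CUBIC); cv2.imwrite('pics/c7.png',a)
for n in ['pointer','mark','plate']: print(n,[(np.round(d['centre'],4),round(d['confidence'],2)) for d in env.landmark_of(n,q)])
E
```

```text
16.125 tcp jig 56.20326403698505 -13.636874116369725 gap 0.03035207949305957 centre y by post -12.81291386289951 [-2.11643756 -4.08236945  9.04327599] 29.249720871448517
[[323.5, 343.9], [323.6, 350.7], [323.6, 355.5]]
range(305, 342)
[[197 197 196 161 107  79  82  79  82  81  80  81  79  76  78  77  75  76
   77  75  88 134 117  76  79  80  77  76  77  79  77  79  75 116 177 196
  198]
 [197 196 198 161 107  77  80  79  77  78  79  76  77  80  76  77  76  74
   80  76  87 134 117  83  79  80  79  81  80  77  78  77  78 118 176 197
  198]
 [193 195 197 162 108  77  79  80  75  76  74  76  75  76  79  77  75  74
   74  77  89 131 118  76  76  77  75  77  76  78  77  75  79 118 176 197
  197]
 [193 191 190 176 124  77  75  76  77  79  73  74  78  72  75  76  77  75
   75  76  84 137 115  75  78  74  77  74  76  77  77  76  77 114 169 192
  190]
 [132 135 132 122  95  79  77  76  79  76  76  78  81  76  77  78  78  74
   74  72  88 133 115  74  78  75  75  74  77  76  80  77  75  95 122 129
  131]
 [ 88  89  86  90  89  87  89  87  83  86  87  87  84  86  87  85  83  78
   75  75  84 13
[... 414 characters left out ...]
91  88  87  86  86  87  92  84  78
   74  74  74  86  85  83  89  87  86  89  88  87  88  89  90  87  84  89
   84]
 [ 85  91  90  90  85  87  87  88  86  87  88  87  91  86  86  91  86  86
   84  87  85  90  87  93  86  91  88  88  88  86  92  89  89  88  84  88
   85]
 [ 89  89  89  88  87  84  89  89  88  90  92  91  88  89  90  88  88  92
   86  89  90  89  92  88  90  91  86  91  86  87  86  89  85  89  92  84
   84]]
pointer [(array([0.6471, 0.1159, 0.0261]), 0.57)]
mark [(array([0.6068, 0.1215, 0.027 ]), 0.74), (array([0.6429, 0.1181, 0.0277]), 0.47)]
plate [(array([0.508 , 0.1284, 0.0157]), 0.72), (array([ 0.5386, -0.4389,  0.0019]), 0.68), (array([ 0.534 ,  0.4657, -0.0016]), 0.38)]
```

View pics/c7.png

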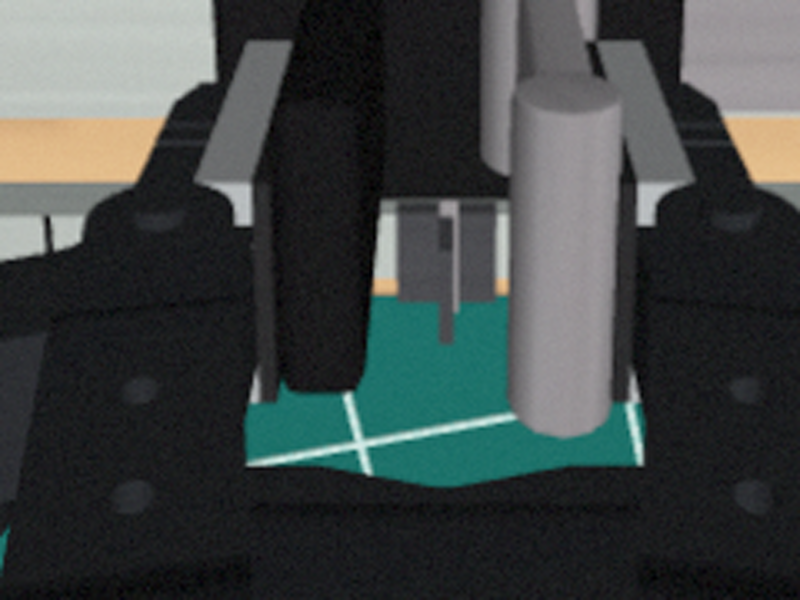

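The lever is upright between the pads and the post, and the pointer is within about 1 mm of the fin. I'm handing in.

```bash
python3 -c "
from h import *
print(env.get_state()['finger_gap'],env.get_state()['grip_force']); print(env.hand_in())"
```

```text
0.030791795978867796 29.247750341892242
the job is handed in; nothing more can be done
None
```

The job is handed in, with no verdict returned: the plate is seated on both pins and released, and the arm is still holding the leg with its pointer about 1 mm from the fin and the lever squeezed shut (30.8 mm finger gap, 29 N grip).

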